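# Click the seal timer's dial to blue and start it

### The arm

A 6-joint arm with a two-finger parallel gripper is mounted at the origin on the work surface; the furniture and walls round the work are solid. World frame = base frame: x ahead of the robot, y to its left, z up, the work surface at z = 0. Lengths are in m, angles in rad, forces in N, time in s.
With the tool pointing down it reaches from about 0.35 to 0.975 m from the base axis. Payload 4.9 kg.
Tool frame: the origin (TCP) lies midway between the tips of the shut fingers; the grasp point (between the pads) lies 19 mm behind it; z points along the fingers, y is the direction in which the jaws open and shut (so a half turn about z gives the same grasp; the last joint's range is limited). The gripper opens to 85 mm and grips with 20 to 120 N. Pads are 22 mm wide; open, the fingers measure 114 mm over their backs; the gripper's body (76 mm by 85 mm) begins 54 mm behind the grasp point. The pads swing forward as they close: fully open they stand 13 mm farther back than shut.
Start: joints at [1.035, 0.053, 1.613, -0, 1.476, -0.119], TCP at [0.253, 0.571, 0.231] pointing down, gripper open.
Joint ranges: [-3.01, 3.01], [-1.01, 2.22], [0.06, 2.58], [-1.02, 4.17], [0.09, 2.62], [-3.14, 3.14]. Speed limits (rad/s): [2.57, 2.57, 3.14, 3.14, 3.14, 3.14].

### API

Orientations are given as a unit quaternion [w, x, y, z].
In Python, from plant import state, grab_frame, camera_info, job_done, cut_out gives the robot as it stands.
- The arm moves only by the tool step_arm, never from a script. Its argument "moves" is a list of rows, each a list of 7 numbers: the shift along the tool's x, y, z in m, then the turn, a rotation vector about the tool's x, y, z in rad, then the finger opening in m, from 0 to 0.0854. A call has 1 to 8 rows; each row shifts and turns the commanded pose from where the row before left it, along the tool's axes as they then stand; what a row does not reach is not made up. A row lasts 1/10 s, in which the tool goes at most 50 mm and 8.59 degrees, less where a joint would pass 70% of its speed; a pose out of reach is approached as far as the arm can. A call is refused whole if a number of a shift passes 0.05 or a number of a turn 0.15, either way. A call with a gripper value outside its range is refused whole. The fingers move at their own pace and stop on an object; the grip force is fixed at half the most. Time passes only in rows, so rows that do not move let the fingers close. It gives the time, the measured TCP pose, the force and the opening at its end, in the units of the state.
- state(): the state, without advancing time (a new reading comes with each control period).
- grab_frame(name): name is "side" or "top"; returns (picture, depth): 480x640x3 uint8, red, green, blue; 480x640 float32, m along the optical axis (not along the pixel's ray), 0 where there is no reading.
- camera_info(name): a dict with "intrinsics" (3x3 intrinsics, pixels), "dist_coeffs" ([k1, k2, p1, p2, k3] as OpenCV has them; the pictures are not rectified), "world_from_camera" (4x4, takes a point from camera to world coordinates). Camera axes: x right, y down, z forward; pixel columns grow to the right and rows downward; lengths in m; the calibration is good to about 2 mm. A picture is of the moment at which its call begins. camera_info takes no time and is no camera call.
- job_done(): hands the job in, once; it reports no verdict.
Trained networks look in the newest picture that a camera, given by its name, has taken for a name from the list of things; names that differ only in an ending like _2 or _b are one class to them, and where a whole thing is asked for, a point or a joint stands for the part that bears it (a point fixed in the world has none). Each returns a list of dicts, best first, with "conf" (0 to 1); they miss things now and then, are a little off and sometimes report something else, mostly with a low value. They report only what shows in the picture. A call takes as long as a camera call.
- cut_out(camera, query): "mask" (480x640 bool, what is visible of it) and "point" ([column, row] in pixels, amid what is visible of it).
The state is a dict: "time": time; "joint_pos": joint angles; "joint_vel": joint speeds; "joint_efforts": joint torques, N m; "tool_pos": TCP position; "tool_rot": TCP orientation; "contact_force": force on the tool from outside, world axes, zero at the start; "ft_torque": the same for the moment, N m; "gripper_width": opening from 0.0 (shut) to 1.0 (fully open).
Only numpy, scipy, OpenCV 4.12 (cv2) and the standard library are available. Lean on these libraries where they do the work, as an engineer would, in place of code of your own. Each camera call takes 0.05 s, during which the arm holds its last target.

### The job

Set the bench timer for the next sealing run: with a fingertip pressed on the flat knurled dial, turn it by friction, clockwise, until it clicks into place with its white pointer at the blue dot. Then press the green start key all the way down and let go. Nothing is to be gripped, and the cups and other things standing around must stay as they are.

Things in the scene. Friction and masses are not known exactly. Their poses are not given: they have to be found in the camera images.
- timer: bench timer: a light grey box, 190 x 125 x 30 mm (its x, y, z), fixed to the table. Origin: centre of its underside, z up; its x axis points away from the robot and somewhat to the right. On top: the dial (axis at x = +36 mm, y = 0 in this frame) in a black bezel ring (radius 44 to 57 mm, top 45 mm above the table), and the green start key (x = -62 mm, y = 0).
- dial_top (a point): centre of the top face of the dial, 49 mm above the table at rest: a flat black disc 84 mm across with grey knurling ribs (17 to 41 mm from the axis) and a white pointer line, 4 mm proud of the bezel. Its spring seat yields straight down: it starts to sink at about 1 N and is at its stop, 5 mm down, at about 11 N. A fingertip pressing it 5 to 10 N at 30 mm from the axis turns it by friction.
- dial (a joint): dial angle (rad), growing clockwise seen from above. It clicks into four positions 36 degrees apart: 0 pointer at the white dot, 0.628 yellow, 1.257 blue, 1.885 red; at 0.942 the pointer lies along the timer's +x. Let go in between, it snaps to the nearer one. Getting over a ridge takes at most 0.1 N m. End stops 0.15 rad outside white and red. It starts at white or yellow.
- blue_dot (a point): the blue dot, the second from the right of four 8 mm dots (from left to right seen from the robot: white, yellow, blue, red) on the far side of the bezel, 51 mm from the dial's axis.
- start_top (a point): centre of the top of the green round start key (26 mm across, 52 mm above the table at rest), which is pressed straight down; its black collar, 42 mm across, ends 10 mm lower.
- start (a joint): travel of the start key (m): 0 up, 0.006 fully down, which takes 5 N; it springs back by itself.
- plum_cup1: bystander: a clear plastic cup of plums with a lid, 113 x 113 x 52 mm, loose. Origin: centre of its underside, z up.
- plum_cup2: bystander: a clear plastic cup of plums with a lid, 113 x 113 x 52 mm, loose. Origin: centre of its underside, z up.
- tape_roll: bystander: a roll of packing tape lying flat, 83 x 83 x 24 mm, loose. Origin: centre of its underside, z up.
- lime_pen: bystander: a lime green marker lying down, 17 x 110 x 20 (long in its y) mm, loose. Origin: centre of its underside, z up.
- salt_jar: bystander: a small jar with a red cap, 45 x 45 x 106 mm, loose. Origin: centre of its underside, z up.

How it is judged:
On the way, in this order (a step that is already met when the one before it is completed fails the run):
1. the dial has come to rest in the blue position (value of joint dial between 1.107 and 1.407 rad and contact force between the fingers and dial below 0.3 N), for 0.2 s.
2. the green start key is pressed down (value of joint start above 0.0045 m), for 0.04 s.
3. the start key is let go and has sprung back (value of joint start below 0.0015 m), for 0.1 s.
At the end, for the whole second after the job is handed in: The dial rests in the blue position (within 0.15 rad of 1.257), the start key has been pressed at least 4.5 mm after that and is up again, and no bystander has moved more than 15 mm (value of joint dial between 1.107 and 1.407 rad and value of joint start below 0.0015 m and not (distance of plum_cup1 from where it was at the start of the episode above 0.015 m) and not (distance of plum_cup2 from where it was at the start of the episode above 0.015 m) and not (distance of tape_roll from where it was at the start of the episode above 0.015 m) and not (distance of lime_pen from where it was at the start of the episode above 0.015 m) and not (distance of salt_jar from where it was at the start of the episode above 0.015 m)); the robot touches nothing.
It fails at once if the start key is pressed while the dial does not stand at blue (value of joint start above 0.003 m and not (value of joint dial between 1.05 and 1.46 rad)).
It fails at once if a bystander is lifted, carried or pushed more than 15 mm (distance of any of plum_cup1, plum_cup2, tape_roll, lime_pen, salt_jar from where it was at the start of the episode above 0.015 m).
It also fails if it takes over 38 s, if anything falls off the work surface, if the arm or the gripper's body presses on something with over 40 N, if the wrist force passes 120 N, or if a joint passes its speed limit or range.

## Working session

There is one attempt and no reset: what is moved stays moved. The work goes in short steps, Python scripts to look and compute and a tool call to move; the robot and the scene stay as the last step left them, time stands still between calls to the robot, and variables do not carry over. Pictures are saved under pics/ and viewed, and the job is handed in when it is done.

Besides the shell and the picture viewer there is one more tool, called by a JSON object that holds its "op" and its "data". step_arm: Moves the arm, as the interface text tells. Its arguments: {"type":"object","properties":{"moves":{"type":"array"}},"required":["moves"]}

```bash
mkdir -p pics; ls
cat > h.py <<'E'
import numpy as np,cv2
from plant import *
def w(cam,px,z=None,depth=None):
    c=camera_info(cam);K=np.array(c["intrinsics"]);D=np.array(c["dist_coeffs"]);T=np.array(c["world_from_camera"])
    p=cv2.undistortPoints(np.array([[px]],float),K,D)[0,0]
    r=np.array([p[0],p[1],1.])
    if z is None: return T[:3,:3]@(r*depth)+T[:3,3]
    d=T[:3,:3]@r;o=T[:3,3]
    return o+d*(z-o[2])/d[2]
E
python3 - <<'E'
from h import *
for n in("top","side"):
    im,d=grab_frame(n); cv2.imwrite(f"pics/{n}0.png",im[:,:,::-1]); np.save(f"{n}0.npy",d)
    print(np.round(camera_info(n)["world_from_camera"],3))
s=state();print(s)
E
```

```text
pics
[[-0.028 -0.99   0.139  0.449]
 [-1.     0.029  0.004  0.048]
 [-0.008 -0.139 -0.99   1.04 ]
 [ 0.     0.     0.     1.   ]]
[[-0.996 -0.038  0.076  0.495]
 [-0.084  0.475 -0.876  0.82 ]
 [-0.003 -0.879 -0.477  0.481]
 [ 0.     0.     0.     1.   ]]
{'time': 0.1, 'joint_pos': array([ 1.03500562e+00,  5.33233396e-02,  1.61412040e+00, -3.14729262e-05,
        1.47599064e+00, -1.19021377e-01]), 'joint_vel': array([ 0.00012012, -0.00047275, -0.00261295,  0.000273  ,  0.00070299,
        0.00151735]), 'joint_efforts': array([ 2.04661424e-04, -3.94901741e+01, -3.71364784e+01, -6.33062132e-05,
        3.96066927e-03, -1.92421584e-05]), 'tool_pos': array([0.2527442 , 0.57101889, 0.23018748]), 'tool_rot': array([-2.81306579e-04,  2.06878224e-01,  9.78366267e-01, -8.76985320e-04]), 'contact_force': array([ 0.46403485, -0.01965448,  0.1454066 ]), 'ft_torque': array([-0.01054486,  0.06030688, -0.0035803 ]), 'gripper_width': 0.9979035782471738}
```

View pics/top0.png

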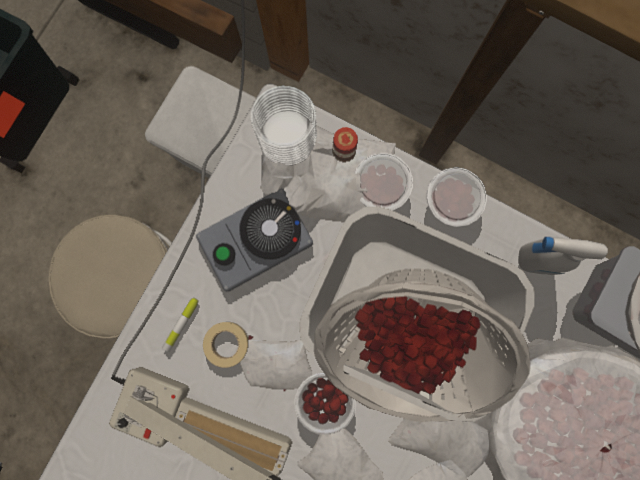

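View pics/side0.png

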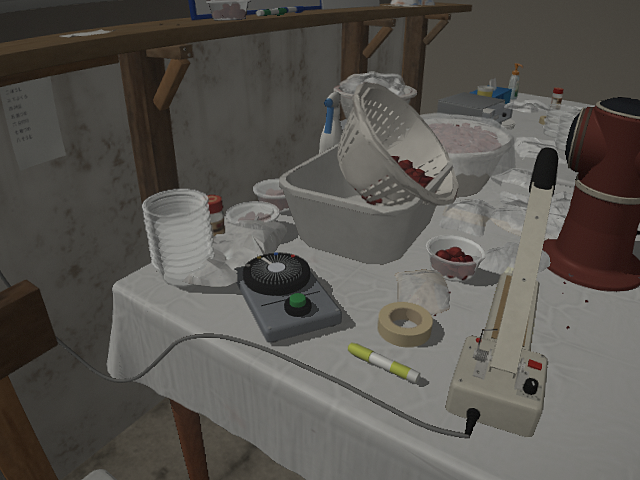

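Run:
```python
from h import *
d=np.load("top0.npy")
for q in ("dial_top","blue_dot","start_top","timer"):
    for r in cut_out("top",q)[:2]:
        p=r["point"];m=r["mask"];ys,xs=np.nonzero(m)
        z={"dial_top":.049,"blue_dot":.045,"start_top":.052,"timer":.03}[q]
        print(q,r["conf"],p,(xs.mean(),ys.mean()),m.sum(),w("top",p,z=z),w("top",(xs.mean(),ys.mean()),z=z), np.median(d[m]))
```

```text
dial_top 0.72 [270.0, 227.7] (np.float64(269.5776986951364), np.float64(228.49051008303678)) 1686 [0.60643083 0.14301039 0.049     ] [0.60498279 0.14381091 0.049     ] 1.004277
blue_dot 0.89 [253.4, 239.1] (np.float64(254.2336743906109), np.float64(239.3213963286187)) 6646 [0.58672071 0.1743686  0.045     ] [0.58626402 0.17283284 0.045     ] 1.011863
start_top 0.34 [250.0, 239.1] (np.float64(253.87052965142598), np.float64(239.65504753282028)) 6627 [0.58593403 0.17972058 0.052     ] [0.58470164 0.17262857 0.052     ] 1.0118388
timer 0.43 [251.2, 240.9] (np.float64(254.0962690004606), np.float64(239.32335329341316)) 6513 [0.58552173 0.18043715 0.03      ] [0.58833772 0.17497136 0.03      ] 1.0116643
```

Run:
```python
import cv2
im=cv2.imread("pics/top0.png")[170:300,180:330]
cv2.imwrite("pics/topz.png",cv2.resize(im,None,fx=4.5,fy=4.5,interpolation=cv2.INTER_CUBIC))
im=cv2.imread("pics/side0.png")[230:350,220:360]
cv2.imwrite("pics/sidez.png",cv2.resize(im,None,fx=4.5,fy=4.5,interpolation=cv2.INTER_CUBIC))
```

```text
(no output)
```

View pics/topz.png

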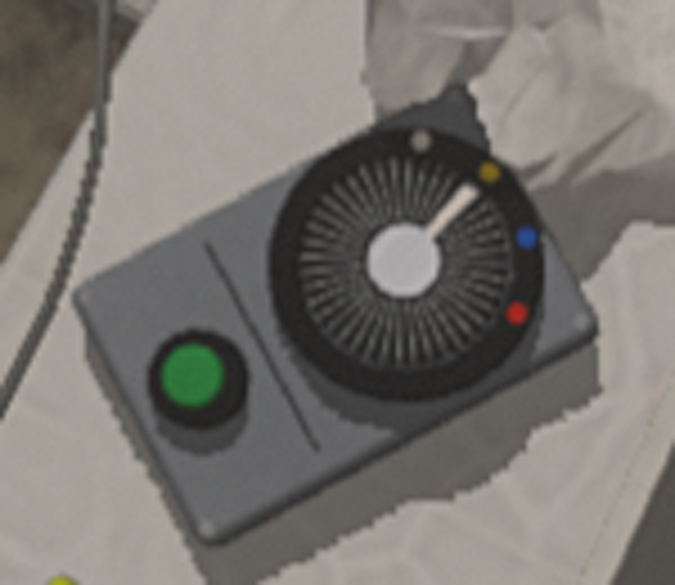

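View pics/sidez.png

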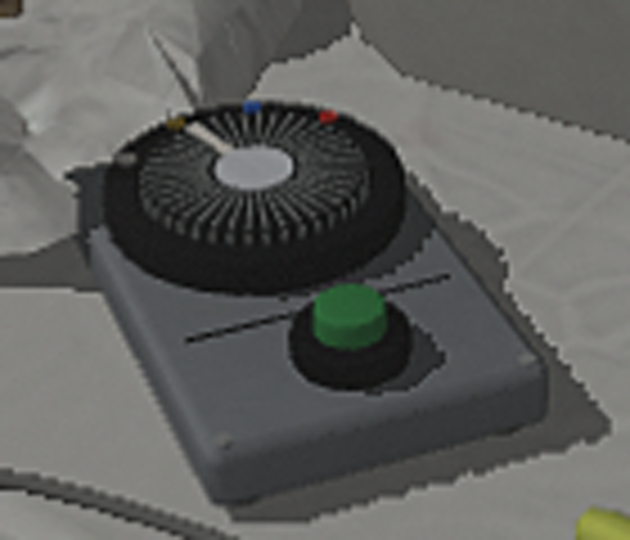

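Run:
```python
from h import *
def cent(im,roi,f):
    x0,y0,x1,y1=roi;h=cv2.cvtColor(im[y0:y1,x0:x1],cv2.COLOR_BGR2HSV).astype(int);m=f(h).astype(np.uint8)
    n,l,s,c=cv2.connectedComponentsWithStats(m);i=1+np.argmax(s[1:,4]);return c[i]+[x0,y0],s[i,4]
green=lambda h:(abs(h[...,0]-65)<20)&(h[...,1]>110)&(h[...,2]>50)
blue=lambda h:(abs(h[...,0]-112)<12)&(h[...,1]>110)
red=lambda h:((h[...,0]<8)|(h[...,0]>172))&(h[...,1]>120)
yel=lambda h:(abs(h[...,0]-22)<8)&(h[...,1]>110)
white=lambda h:(h[...,2]>140)&(h[...,1]<20)
P={}
for cam,rois in (("top",dict(g=(210,240,240,270),b=(285,210,310,235),r=(285,225,310,250),y=(280,200,300,215),h=(260,218,278,238))),
                 ("side",dict(g=(280,285,315,315),b=(265,245,290,260),r=(285,250,300,262),y=(250,250,268,262),h=(268,255,290,275)))):
    im=cv2.imread(f"pics/{cam}0.png")
    for k,f,z in(("g",green,.052),("b",blue,.045),("r",red,.045),("y",yel,.045),("h",white,.049)):
        try:
            c,n=cent(im,rois[k],f);p=w(cam,c,z=z);P[cam,k]=p;print(cam,k,c,n,p.round(4))
        except Exception as e:print(cam,k,e)
    H=P[cam,"h"];G=P[cam,"g"];print(np.linalg.norm(H-G),np.degrees(np.arctan2(*(H-G)[[1,0]])))
    for k in"bry":
        if (cam,k) in P: v=P[cam,k]-H;print(k,np.linalg.norm(v[:2]),np.degrees(np.arctan2(v[1],v[0])))
```

```text
top g [222.32666667 252.85333333] 150 [0.5621 0.2307 0.052 ]
top b [296.63157895 222.21052632] 19 [0.6159 0.094  0.045 ]
top r [294.43478261 239.17391304] 23 [0.5844 0.0987 0.045 ]
top y [288.23529412 207.76470588] 17 [0.6435 0.1089 0.045 ]
top h [269.27225131 227.37696335] 191 [0.6071 0.1443 0.049 ]
0.09745745553230349 -62.48091538274187
b 0.051139990060398426 -80.09469566974533
r 0.050965416577780566 -116.45337396256954
y 0.0507887221509781 -44.181108989688795
side g [297.20833333 299.828125  ] 192 [0.563  0.2378 0.052 ]
side b [275.5 253.5] 8 [0.6172 0.0934 0.045 ]
side r [292.44444444 255.66666667] 9 [0.5863 0.0984 0.045 ]
side y [258.55555556 257.11111111] 9 [0.6452 0.1081 0.045 ]
side h [275.46666667 266.49333333] 75 [0.61   0.1426 0.049 ]
0.10616911070540291 -63.737929366357825
b 0.049748363639456575 -81.61794773910596
r 0.05016511459104504 -118.20774355458472
y 0.04928356001747526 -44.3394027120882
```

Run:
```python
from h import *
for n in("side","top"):
    d=np.load(f"{n}0.npy")
    print(n)
    c=camera_info(n);K=np.array(c["intrinsics"]);D=np.array(c["dist_coeffs"]);T=np.array(c["world_from_camera"])
    vv,uu=np.mgrid[0:480:2,0:640:2]
    p=cv2.undistortPoints(np.stack([uu.ravel(),vv.ravel()],1).astype(float)[:,None],K,D)[:,0]
    z=d[::2,::2].ravel();P=np.c_[p*z[:,None],z]@T[:3,:3].T+T[:3,3];P=P[z>0]
    H=np.full((20,20),-1.)
    for x,y,h in P:
        i=int((x-0)/.05);j=int((y+.3)/.05)
        if 0<=i<20 and 0<=j<20 and h<.6:H[i,j]=max(H[i,j],h)
    print("rows x 0.., cols y -0.3..; cm")
    for i in range(20):print(f"{i*.05:.2f}",' '.join(f"{int(v*100):3d}" for v in H[i]))
```

```text
side
rows x 0.., cols y -0.3..; cm
0.00   4   4   4   4   2  32  32  31   0   0   0   0   0 -100 -100 -100 -100 -100 -100 -100
0.05  14   4   5   3   2  31  31   3   0   0   0   0   0   0   0 -100 -100 -100 -100 -100
0.10  15  11   4   3   2  25  25   1   0   0   0   0   0   0   0   0 -100 -100 -100 -100
0.15  15  14   3   3   1   1   2  24  23  20   4   0   0   0   0   0 -100 -100 -100 -100
0.20  15  14   4   5   3   1   4   4  22  20  18  15  12   6   5   0 -100 -100 -100 -100
0.25  15  16  15  13  13  11   4   4   4   3  15  14  12  10   7   0 -100 -100 -100 -100
0.30 -100  21  15  13  13  13  14   4   4   2   0   0   9   9   5   0 -100 -100 -100 -100
0.35  23  25  13  13  12  10  18  18   2   2   2   2   1   5   4   0 -100 -100 -100 -100
0.40 -100  28  29 -100  12  13  24  22   0   2   2   2   1   0   0  -1 -100 -100 -100 -100
0.45   4   5  29  30  30  29  27  13   0   0   2   1   1   0   0 -100 -100 -100 -100 -100
0.50  23  13  13 -100  23  20  13  13   3   3   4   2   0   0 -14 -100 -100 -100 -100 -100
0.55  22  13  13  13  13  13  13   4   5   4   5   3   0   0 -100 -100 -100 
[... 1912 characters left out ...]
14  13  13   4   5   5   3   3   0 -100 -100 -35 -35 -35 -35 -35
0.65   4   5   5   5   5   5   5   4   5   4   0   1   0 -100 -100 -36 -35 -35 -35 -35
0.70 -100   4   4   5   5  10  11  15  15  14   0   0 -100 -100 -100 -100 -36 -36 -36 -36
0.75  40 -100 -100   0   2  10  10  14  14  15   0  -1 -100 -100 -100 -100 -81 -80 -80 -81
0.80  40  38 -100 -100 -100   0   2  15  15  15   0  -7 -100 -100 -100 -81 -80 -80 -81 -80
0.85  34  38 -100 -100 -100 -100   0   0   0   0 -13 -11 -52 -52 -51 -81 -81 -81 -81 -80
0.90 -100 -100 -100 -100 -100 -100 -100 -100   0   0 -14 -100 -52 -52 -52 -51 -52 -81 -81 -80
0.95  17 -100 -100 -100 -100 -100 -100 -100 -100 -100   4 -52 -52 -51 -51 -51 -52 -51 -80 -80
```

{"op": "step_arm", "data": {"moves": [[-0.03, -0.016, 0, 0, 0, 0, 0], [-0.04, -0.0215, 0, 0, 0, 0, 0], [-0.04, -0.0215, 0, 0, 0, 0, 0], [-0.04, -0.0215, 0, 0, 0, 0, 0], [-0.04, -0.0215, 0, 0, 0, 0, 0], [-0.04, -0.0215, 0, 0, 0, 0, 0], [-0.04, -0.0215, 0, 0, 0, 0, 0], [-0.04, -0.0215, 0, 0, 0, 0, 0]]}}

```text
time: 1.1
tool_pos: [0.4699, 0.2921, 0.2315]
tool_rot: [0.0, 0.207, 0.978, 0.0]
contact_force: [0.3, 0.4, -0.8]
gripper_width: 0.005
```

{"op": "step_arm", "data": {"moves": [[-0.04, -0.0215, 0, 0, 0, 0, 0], [-0.04, -0.0215, 0.02, 0, 0, 0, 0], [-0.04, -0.0215, 0.02, 0, 0, 0, 0], [-0.035, -0.02, 0.02, 0, 0, 0, 0], [0, 0, 0.02, 0, 0, -0.12, 0], [0, 0, 0.02, 0, 0, -0.12, 0], [0, 0, 0, 0, 0, -0.11, 0], [0, 0, 0, 0, 0, 0, 0]]}}

```text
time: 1.9
tool_pos: [0.576, 0.1534, 0.1301]
tool_rot: [-0.001, 0.034, 0.999, -0.0]
contact_force: [0.1, -1.2, -0.1]
gripper_width: -0.001
```

```bash
cat >> h.py <<'E'
from scipy.spatial.transform import Rotation as R
def st():
    s=state();q=s["tool_rot"];M=R.from_quat([q[1],q[2],q[3],q[0]]).as_matrix()
    print("t",s["time"],"pos",s["tool_pos"].round(4),"xyaw",np.degrees(np.arctan2(M[1,0],M[0,0])).round(1),"z",M[:,2].round(3),"F",s["contact_force"].round(2),"gw",round(s["gripper_width"],3))
    return s,M
def to(target):
    s,M=st();print("tool shift",(M.T@(np.array(target)-s["tool_pos"])).round(4))
E
python3 - <<'E'
from h import *
im,_=grab_frame("side");cv2.imwrite("pics/side1.png",im[:,:,::-1])
to([.578,.146,.06])
E
```

```text
t 1.95 pos [0.5766 0.1536 0.1312] xyaw 176.0 z [-0. -0. -1.] F [ 0.4   0.21 -0.61] gw -0.004
tool shift [-0.0019 -0.0075  0.0712]
```

View pics/side1.png

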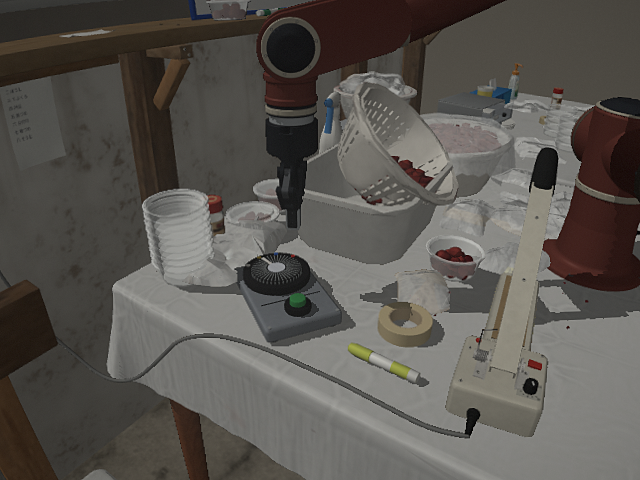

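{"op": "step_arm", "data": {"moves": [[-0.002, -0.0075, 0.02, 0, 0, 0, 0], [0, 0, 0.03, 0, 0, 0, 0], [0, 0, 0.022, 0, 0, 0, 0], [0, 0, 0, 0, 0, 0, 0], [0, 0, 0, 0, 0, 0, 0]]}}

```text
time: 2.45
tool_pos: [0.5785, 0.1463, 0.0601]
tool_rot: [0.0, 0.034, 0.999, 0.0]
contact_force: [0.5, 0.3, 0.2]
gripper_width: 0.003
```

Run:
```python
from h import *
im,_=grab_frame("side");cv2.imwrite("pics/side2.png",cv2.resize(im[180:330,220:380,::-1],None,fx=4,fy=4))
im,_=grab_frame("top");cv2.imwrite("pics/top2.png",cv2.resize(im[170:300,180:330,::-1],None,fx=4,fy=4))
to([.578,.146,.049])
```

```text
t 2.55 pos [0.5797 0.1464 0.0616] xyaw 176.1 z [ 0.004  0.    -1.   ] F [-0.18 -0.14  0.06] gw -0.004
tool shift [ 0.0017 -0.0005  0.0126]
```

View pics/side2.png

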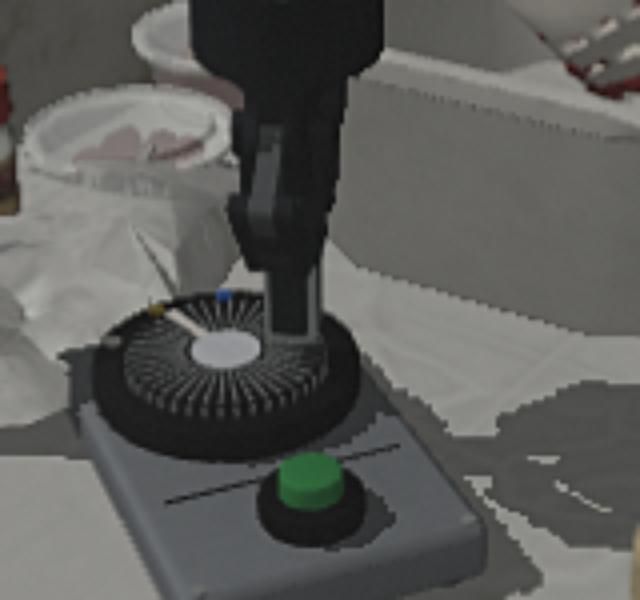

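View pics/top2.png

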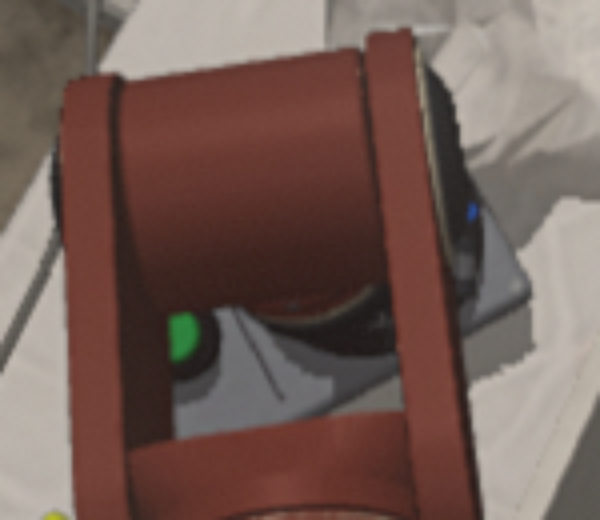

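{"op": "step_arm", "data": {"moves": [[0, 0, 0.008, 0, 0, 0, 0], [0, 0, 0.003, 0, 0, 0, 0], [0, 0, 0.0015, 0, 0, 0, 0], [0, 0, 0, 0, 0, 0, 0]]}}

```text
time: 2.95
tool_pos: [0.5785, 0.1462, 0.0474]
tool_rot: [0.0, 0.033, 0.999, 0.0]
contact_force: [-1.3, 0.9, 3.7]
gripper_width: 0.001
```

{"op": "step_arm", "data": {"moves": [[0, 0, 0.0015, 0, 0, 0, 0], [0, 0, 0, 0, 0, 0, 0]]}}

```text
time: 3.15
tool_pos: [0.5785, 0.1462, 0.0462]
tool_rot: [0.0, 0.033, 0.999, 0.0]
contact_force: [-2.7, -0.7, 6.5]
gripper_width: -0.001
```

{"op": "step_arm", "data": {"moves": [[0, 0, 0.0015, 0, 0, 0, 0], [0, 0, 0, 0, 0, 0, 0]]}}

```text
time: 3.35
tool_pos: [0.5784, 0.1463, 0.045]
tool_rot: [0.0, 0.033, 0.999, 0.0]
contact_force: [-4.1, -0.5, 8.8]
gripper_width: 0.0
```

{"op": "step_arm", "data": {"moves": [[-0.0001, 0.0026, 0, 0, 0, 0.087, 0], [-0.0001, 0.0026, 0, 0, 0, 0.087, 0], [-0.0001, 0.0026, 0, 0, 0, 0.087, 0], [-0.0001, 0.0026, 0, 0, 0, 0.087, 0], [0, 0, 0, 0, 0, 0, 0]]}}

```text
time: 3.85
tool_pos: [0.5818, 0.1568, 0.0455]
tool_rot: [0.001, 0.207, 0.978, 0.001]
contact_force: [-1.4, 1.4, 8.2]
gripper_width: -0.001
```

Run:
```python
from h import *
im,_=grab_frame("side");cv2.imwrite("pics/side3.png",cv2.resize(im[180:330,220:380,::-1],None,fx=4,fy=4))
st()
```

```text
t 3.9 pos [0.5817 0.1568 0.0456] xyaw 156.2 z [ 0.003  0.001 -1.   ] F [-1.29  0.24  7.98] gw 0.003
```

View pics/side3.png

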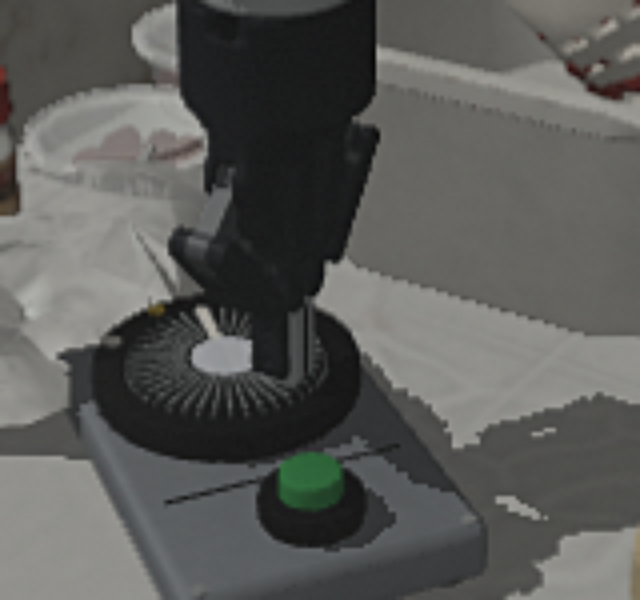

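{"op": "step_arm", "data": {"moves": [[-0.0001, 0.0028, 0, 0, 0, 0.093, 0], [-0.0001, 0.0028, 0, 0, 0, 0.093, 0], [-0.0001, 0.0028, 0, 0, 0, 0.093, 0], [0, 0, 0, 0, 0, 0, 0]]}}

```text
time: 4.3
tool_pos: [0.5865, 0.1635, 0.0457]
tool_rot: [0.002, 0.341, 0.94, 0.001]
contact_force: [-0.1, -1.3, 7.2]
gripper_width: 0.0
```

Run:
```python
from h import *
im,_=grab_frame("side");cv2.imwrite("pics/side4.png",cv2.resize(im[180:330,220:380,::-1],None,fx=4,fy=4))
st()
```

```text
t 4.35 pos [0.5865 0.1635 0.0457] xyaw 140.2 z [ 0.003  0.    -1.   ] F [ 0.44 -1.36  7.44] gw -0.0
```

View pics/side4.png

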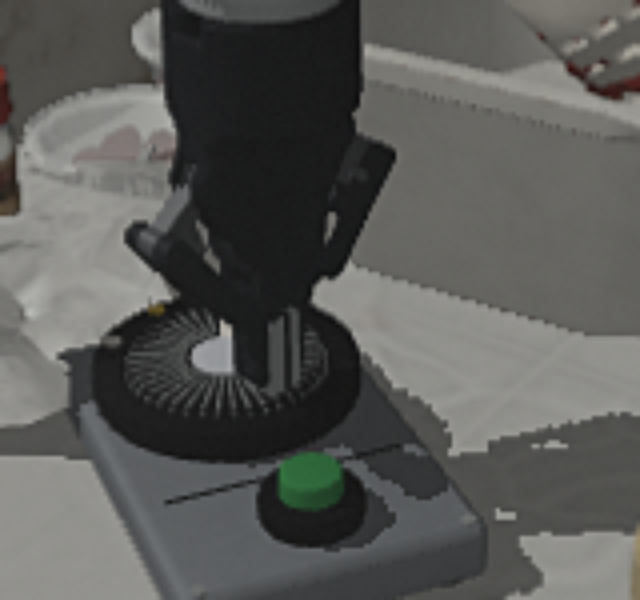

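Near blue. Lift straight up and check.

{"op": "step_arm", "data": {"moves": [[0, 0, -0.01, 0, 0, 0, 0], [0, 0, -0.03, 0, 0, 0, 0], [0, 0, -0.04, 0, 0, 0, 0], [0, 0, 0, 0, 0, 0, 0]]}}

```text
time: 4.75
tool_pos: [0.5886, 0.164, 0.1307]
tool_rot: [0.005, 0.34, 0.94, 0.003]
contact_force: [1.0, -0.9, 1.7]
gripper_width: 0.004
```

Run:
```python
from h import *
im,_=grab_frame("side");cv2.imwrite("pics/side5.png",cv2.resize(im[180:330,220:380,::-1],None,fx=4,fy=4))
to([.562,.2307,.13])
```

```text
t 4.8 pos [0.5871 0.1637 0.1278] xyaw 140.2 z [ 0.007  0.001 -1.   ] F [0.83 0.51 1.3 ] gw 0.004
tool shift [ 0.0621  0.0355 -0.0022]
```

View pics/side5.png

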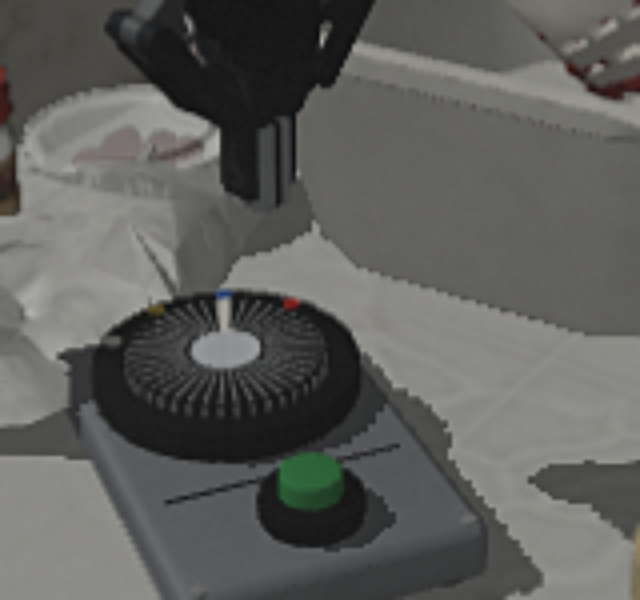

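The pointer is at the blue dot (zoom 223,297), with dial and hub unobstructed. Next, go over the key.

{"op": "step_arm", "data": {"moves": [[0.031, 0.018, 0, 0, 0, 0, 0], [0.031, 0.0175, 0, 0, 0, 0, 0], [0, 0, 0.03, 0, 0, 0, 0], [0, 0, 0.03, 0, 0, 0, 0], [0, 0, 0, 0, 0, 0, 0], [0, 0, 0, 0, 0, 0, 0]]}}

```text
time: 5.4
tool_pos: [0.5586, 0.2299, 0.0624]
tool_rot: [-0.001, 0.34, 0.94, -0.001]
contact_force: [-0.2, 0.8, 0.1]
gripper_width: 0.002
```

Run:
```python
from h import *
im,_=grab_frame("side");cv2.imwrite("pics/side6.png",cv2.resize(im[180:330,220:380,::-1],None,fx=4,fy=4))
to([.562,.2307,.052])
```

```text
t 5.45 pos [0.56   0.2301 0.0641] xyaw 140.2 z [-0. -0. -1.] F [-0.41  0.39  0.28] gw 0.002
tool shift [-0.0012  0.0017  0.0121]
```

View pics/side6.png

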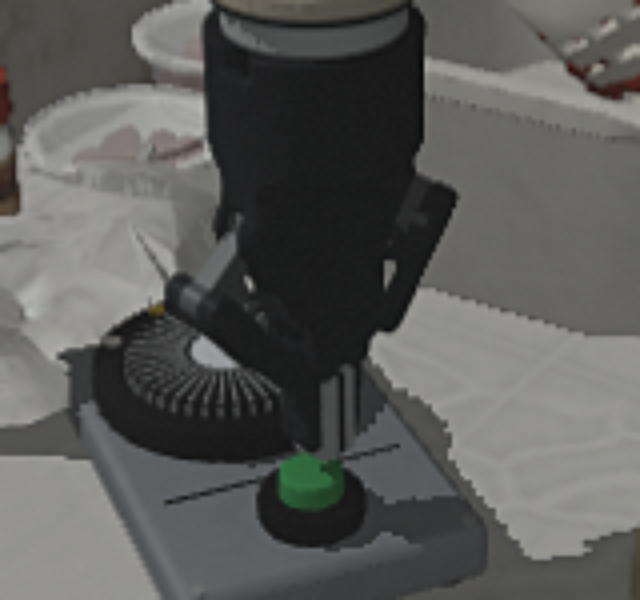

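{"op": "step_arm", "data": {"moves": [[-0.0015, 0.0025, 0.008, 0, 0, 0, 0], [0, 0, 0.004, 0, 0, 0, 0], [0, 0, 0.003, 0, 0, 0, 0], [0, 0, 0.002, 0, 0, 0, 0], [0, 0, 0, 0, 0, 0, 0]]}}

```text
time: 5.95
tool_pos: [0.5636, 0.2313, 0.0477]
tool_rot: [0.001, 0.34, 0.94, 0.0]
contact_force: [0.7, -0.6, 4.4]
gripper_width: 0.002
```

{"op": "step_arm", "data": {"moves": [[0, 0, 0.0015, 0, 0, 0, 0], [0, 0, 0, 0, 0, 0, 0]]}}

```text
time: 6.15
tool_pos: [0.5635, 0.2313, 0.0461]
tool_rot: [0.001, 0.34, 0.94, 0.001]
contact_force: [1.8, -0.8, 5.2]
gripper_width: 0.002
```

Go on to the hard stop.

{"op": "step_arm", "data": {"moves": [[0, 0, 0.0015, 0, 0, 0, 0], [0, 0, 0, 0, 0, 0, 0], [0, 0, 0, 0, 0, 0, 0]]}}

```text
time: 6.45
tool_pos: [0.5636, 0.2313, 0.0459]
tool_rot: [0.001, 0.34, 0.94, 0.0]
contact_force: [-1.9, -0.9, 11.1]
gripper_width: 0.002
```

Force jumped at 0.0459 with no further travel, so the key is at its stop. Release.

{"op": "step_arm", "data": {"moves": [[0, 0, -0.01, 0, 0, 0, 0], [0, 0, -0.03, 0, 0, 0, 0], [0, 0, -0.04, 0, 0, 0, 0], [0.04, 0.02, -0.03, 0, 0, 0, 0], [0.04, 0.02, -0.02, 0, 0, 0, 0], [0, 0, 0, 0, 0, 0, 0], [0, 0, 0, 0, 0, 0, 0]]}}

```text
time: 7.15
tool_pos: [0.527, 0.3108, 0.1713]
tool_rot: [-0.0, 0.339, 0.941, -0.0]
contact_force: [1.0, 0.3, -0.5]
gripper_width: -0.003
```

Run:
```python
from h import *
im,_=grab_frame("side");cv2.imwrite("pics/side7.png",im[:,:,::-1])
cv2.imwrite("pics/side7z.png",cv2.resize(im[180:330,220:380,::-1],None,fx=4,fy=4))
a=cv2.imread("pics/side0.png");print(np.abs(a[200:400,190:300].astype(int)-im[200:400,190:300,::-1]).mean())
st()
```

```text
10.242893939393939
t 7.2 pos [0.527  0.3098 0.1702] xyaw 140.3 z [-0.002 -0.001 -1.   ] F [ 0.19 -0.42  0.06] gw 0.003
```

View pics/side7.png

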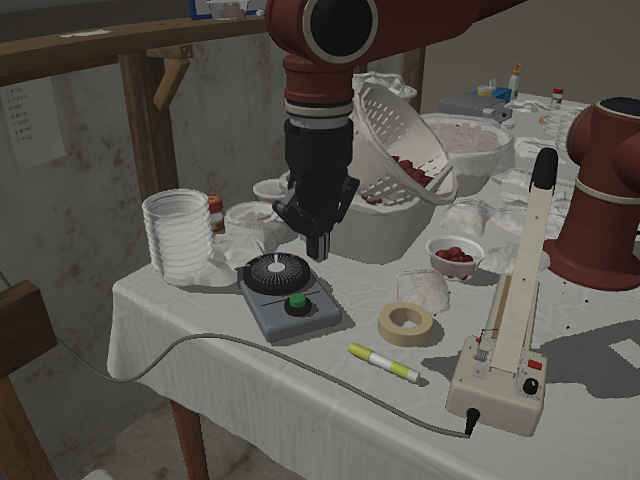

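View pics/side7z.png

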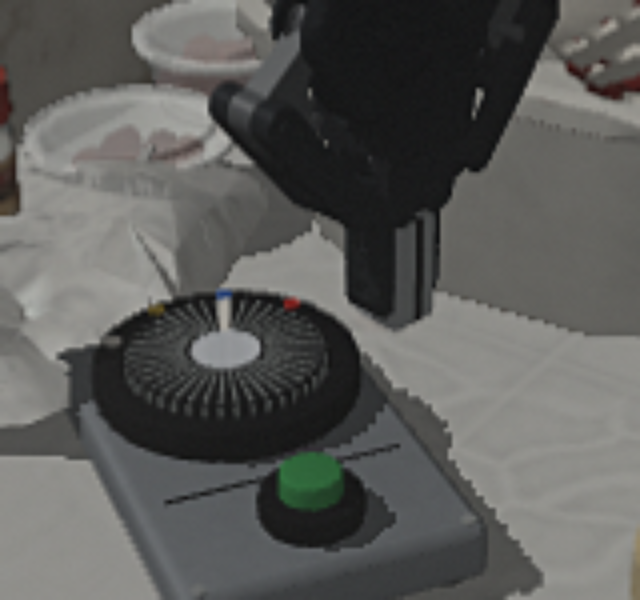

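The pointer is at blue (full view 276,254), the key is up (297,300), the bystanders look unmoved and the arm is clear of everything.

```bash
python3 -c "
from plant import job_done
print(job_done())"
```

```text
the job is handed in; nothing more can be done
None
```

The timer is set to blue and started, and I have handed the job in; the interface gives no verdict.

- **Dial:** it started at yellow. I pressed the shut fingertips on the ribs at about 7–9 N, 30 mm from the axis, and swept 36° clockwise. After lifting off, the picture showed the pointer at the blue dot.
- **Start key:** I pressed it until the force rose to 11 N with no further travel, at a tip height of 45.9 mm (about 6 mm down). I then let go, and it came back up.
- **Last picture:** taken from the side just before hand-in, at 7.2 s. The pointer is at blue, the key is up, and the cups, tape, marker and jar look unmoved, judged by eye only. The arm is clear, with no contact force beyond noise.
- **Checks that disagreed or fell short:** the two cameras differed by about 3 mm on the dial centre and 7 mm on the key. The 7 mm is probably because the side view also takes in the side of the key. I worked close to the top camera's values and corrected from pictures. A crude before/after difference of the side picture, on the timer area and what stands behind it, told me nothing, because the arm and its shadow changed the view.

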